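# Screw the filler cap back on the coolant tank

### The arm

A 6-joint arm with a two-finger parallel gripper is mounted at the origin on the work surface. World frame = base frame: x ahead of the robot, y to its left, z up, the work surface at z = 0. Lengths are in m, angles in degrees, forces in N, time in s.
With the tool pointing down it reaches from about 0.375 to 0.9 m from the base axis. Payload 3.1 kg.
Tool frame: the origin (TCP) lies at the very end of the fingers, on their centre line; the grasp point (between the pads) lies 19 mm behind it; z points along the fingers, y is the line along which they close (so a half turn about z gives the same grasp; the last joint's range is limited). The gripper opens to 87 mm and grips with 3 to 60 N. Pads are 19 mm wide; open, the fingers measure 117 mm over their backs; the gripper's body (75 mm by 190 mm) begins 51 mm behind the grasp point.
Start: joints at [66.091, 30.224, 82.088, -0, 67.689, -10.227], TCP at [0.148, 0.607, 0.223] pointing down, gripper open.
Joint ranges: [-176.69, 176.69], [-43.24, 126.21], [12.49, 139.97], [-82, 262], [0, 151.66], [-163.58, 163.58]. Speed limits (degrees/s): [159.86, 159.86, 180, 180, 180, 180].

### API

Orientations are given as [roll, pitch, yaw] about the fixed x, y, z axes, in that order (R = Rz(yaw) Ry(pitch) Rx(roll)).
In Python, from plant import robot gives the robot as it stands. The module is installed in compiled form; this text tells all that it offers.
- The arm moves only by the tool play_rows, never from a script. Its arguments are lists of equal length, an entry for each row: "travel": the shift along the tool's x, y, z normalised to -1 to 1, where 1 is 4 cm, a list of three; "roll": the turn about the tool's z normalised to -1 to 1, where 1 is 1.5 rad. In form: {"travel": [[tx, ty, tz], ...], "roll": [roll, ...]}. A call has 1 to 20 rows; each row shifts and turns the commanded pose from where the row before left it, along the tool's axes as they then stand; what a row does not reach is not made up. A row lasts 1/12 s, in which the tool goes at most 41.7 mm and 7.16 degrees, less where a joint would pass 70% of its speed; a pose out of reach is approached as far as the arm can. A call with a number of a shift or a turn outside -1 to 1 is refused whole. A call with a gripper value outside its range is refused whole. "fingers" is the closure, from 0 (fully open) to 1 (shut), set as the call begins (left out, the last holds). The fingers move at their own pace and stop on an object; the grip force is fixed at half the most. Time passes only in rows, so rows that do not move let the fingers close. It gives the time, the measured TCP pose, the force, the opening and the grip force at its end, in the units of the state.
- robot.get_state(): the state, without advancing time (a new reading comes with each control period).
- robot.camera(name): name is "scene" or "side" or "wrist"; returns a dict with "img" (400x640x3 uint8, blue, green, red), "vfov" (degrees; the focal length in pixels is half the picture's height over the tangent of half this angle, whatever the lens; pixels are square), "cx", "cy" (the principal point, pixels), "R" (3x3) and "t" (3): a world point X has camera coordinates R X + t. Camera axes: x right, y down, z forward; pixel columns grow to the right and rows downward; lengths in m; the calibration is good to about 2 mm. A picture is of the moment at which its call begins. There is no depth.
- robot.hand_in(): hands the job in; it is judged then, once.
The state is a dict: "clock": time; "joint_pos": joint angles; "dq": joint speeds; "effort": joint torques, N m; "ee_pos": TCP position; "orientation": TCP orientation; "force": force on the tool from outside, world axes, zero at the start; "wrist_torque": the same for the moment, N m; "finger_gap": finger opening in m; "grasp_force": force on a finger pad.
Only numpy, scipy, OpenCV 4.12 (cv2) and the standard library are available. Lean on these libraries where they do the work, as an engineer would, in place of code of your own. Each camera call takes 0.05 s, during which the arm holds its last target. There are 200 camera calls.

### The job

Put the red filler cap, which lies on the bench, back on the white coolant tank of the stone grinder: set it on the filler neck, ease it backwards (anticlockwise seen from above) until the thread drops into place, then screw it down clockwise until it is fully home and let go. Never force it: press and turn gently, and leave everything else on the bench where it is.

Things in the scene. Friction and masses are not known exactly. Their poses are not given: they have to be found in the camera images.
- tank: white plastic coolant tank fixed to the bench, 170 mm along its x, 240 mm along its y, 110 mm high; on top the filler neck (point mouth) at its y -55 mm and a round green pump 68 mm across, reaching 161 mm above the bench, at its y +65 mm; origin at the centre of its underside, z up
- mouth (a point): centre of the rim of the tank's filler neck, 138 mm above the bench, z up along the neck's axis. The neck is a tube 42 mm across that stands 28 mm above the tank's top
- neck_thread (a point): on the neck's axis, 8 mm below the rim: four-start right-hand thread round the neck, 59 mm across. Four ridges 3.5 mm thick, tops 1 mm below the rim at the start, each falling 5 mm over 58 degrees clockwise to an upright stop rib 6 degrees wide; then a gap of 26 degrees. Where the gaps lie is not measured, differs each time and bears no relation to this frame's x, y
- seal_top (a point): on the neck's axis, 4 mm above the rim: top of the rubber seal in the mouth, before the cap loads it. It begins to give at 2 N, then gives 1 mm per 2 N, and is flush with the rim at 10 N. A cap merely pressed down on it springs up again; only the thread holds it down
- cap: red plastic filler cap, 0.08 to 0.17 kg, 70 mm across, 43 mm high with its grip bar, standing skirt down on the bench; origin at the centre of the skirt's lower edge, z up. The skirt is 63 mm wide inside and 15 mm deep, so it has 2 mm of play all round over the neck's thread. Press with 3 to 8 N to feel the thread: about 40 N spoils it. Hand tight is 0.5 to 0.8 N m
- cap_bar (a point): middle of the upright grip bar on the cap's roof, on the cap's axis, 31 mm above the cap's origin; axes as the cap's: the bar is 60 mm long along x, 16 mm thick along y (fingers close along y) and 24 mm high, from 19 to 43 mm above the cap's origin
- cap_lugs (a point): on the cap's axis, 3.3 mm above its origin: centre of four round inward lugs of 4.4 mm, on the cap's x and y axes. Lugs on top of the ridges: clockwise they run down 5 mm per rad and jam on the ribs; anticlockwise they climb 5 mm per rad and, within a quarter turn, drop into the gaps (17 degrees of play), where a rib ends the backward turn
- cap_face (a point): underside of the cap's roof, on its axis, 15 mm above its origin. Its height over the rim tells the state: 8 to 13 mm, lugs on top of the ridges; 4 mm, dropped on to the seal; then 58 to 75 degrees clockwise to the ribs, the first 12 to 35 degrees idle, then pulling down 5 mm per rad against the seal (up to 0.5 N m) to 0.5 mm above the rim
- concentrate: blue bottle of coolant concentrate with a white cap, 72 mm across, 190 mm tall, standing; origin at the centre of its underside; leave it where it is
- small_cap: small grey screw cap of another container, 38 mm across, 14 mm high: not the cap for the tank; origin at the centre of its underside; leave it where it is
- whetstone: two-layer whetstone, 200 x 65 x 25 mm, lying flat, long side along its x; origin at the centre of its underside; leave it where it is
- brush: hand brush lying on the bench, handle to its -x; origin at the centre of its underside; leave it where it is
- spanner: steel spanner lying on the bench, handle to its -x; origin at the centre of its underside; leave it where it is
- oil_can: yellow can, 56 mm across, 150 mm tall, standing; origin at the centre of its underside; leave it where it is
- knife: finished knife with a wooden handle lying on its side, 240 mm long, 22 mm wide, 18 mm high, blade to its +x; origin at the centre of its underside; leave it where it is
Not all that is in view belongs to the job. There is more than one size of the cap; the one meant has the size given above.

How it is judged:
By the outcome, as a careful person would: the job done as asked, in the order asked, and still so for the second after the job is handed in, with the robot touching nothing.
It also fails if it takes over 69 s, if anything falls off the work surface, if the arm or the gripper's body presses on something with over 40 N, if the wrist force passes 120 N, or if a joint passes its speed limit or range.

## Working session

There is one attempt and no reset: what is moved stays moved. The work goes in short steps, Python scripts to look and compute and a tool call to move; the robot and the scene stay as the last step left them, time stands still between calls to the robot, and variables do not carry over. Pictures are saved under pics/ and viewed, at most 10 in all, crops included, and the job is handed in when it is done.

Besides the shell and the picture viewer there is one more tool, called after "Call:" by a JSON object that holds its "api" and its "payload", one argument or row to a line. play_rows: Moves the arm, as the interface text tells. Scaled input: -1 to 1 covers 4 cm each way for a shift and 1.5 rad each way for a turn. Its arguments: {"type":"object","properties":{"travel":{"type":"array","items":{"type":"array","items":{"type":"number","minimum":-1,"maximum":1}}},"roll":{"type":"array","items":{"type":"number","minimum":-1,"maximum":1}},"fingers":{"type":"number"}},"required":["travel","roll"]}

```bash
mkdir -p pics
cat > h.py <<'E'
import numpy as np, cv2
from plant import robot
def snap(n,f):
    c=robot.camera(n); cv2.imwrite('pics/'+f,c['img']); return c
def ray(c,u,v):
    f=c['img'].shape[0]/2/np.tan(np.radians(c['vfov'])/2)
    R=np.array(c['R']);t=np.array(c['t'])
    d=R.T@np.array([(u-c['cx'])/f,(v-c['cy'])/f,1]);return -R.T@t,d
def onz(c,u,v,z):
    o,d=ray(c,u,v);return o+d*(z-o[2])/d[2]
def proj(c,X):
    f=c['img'].shape[0]/2/np.tan(np.radians(c['vfov'])/2)
    p=np.array(c['R'])@np.array(X)+np.array(c['t']);return p[:2]/p[2]*f+[c['cx'],c['cy']]
E
python3 - <<'E'
from h import *
import pickle
d={n:snap(n,n+'0.png') for n in('scene','side')}
pickle.dump(d,open('c0.pkl','wb'))
for n,c in d.items(): print(n,c['vfov'],c['cx'],c['cy'],-np.array(c['R']).T@np.array(c['t']))
s=robot.get_state();print(s)
a=np.hstack([d['scene']['img']]);
E
```

```text
scene 52.21933831132181 316.9101268985205 205.64708489514078 [1.47429229 0.04190735 0.92014755]
side 52.17522058415951 317.06350940900626 201.07093483314668 [-0.05443489 -0.66904374  0.87928152]
{'clock': 0.1, 'joint_pos': array([ 6.60911265e+01,  3.02731393e+01,  8.21484161e+01, -1.06704244e-03,
        6.76919925e+01, -1.02279043e+01]), 'dq': array([-0.03332788, -0.02991926, -0.16885154,  0.08362594, -0.06095161,
       -0.07224196]), 'effort': array([-1.00390691e-04, -4.40984988e+01, -1.77151144e+01,  6.34862948e-02,
        5.34083485e-02, -3.67207099e-05]), 'ee_pos': array([0.14753052, 0.60665198, 0.22167837]), 'orientation': array([-1.79888081e+02, -1.91912910e-02,  1.66319418e+02]), 'force': array([-0.32123722,  0.41140907, -0.45854485]), 'wrist_torque': array([ 0.0131758 , -0.02295232, -0.01233425]), 'grasp_force': 0.0, 'finger_gap': 0.08675798440680996}
```

View pics/scene0.png

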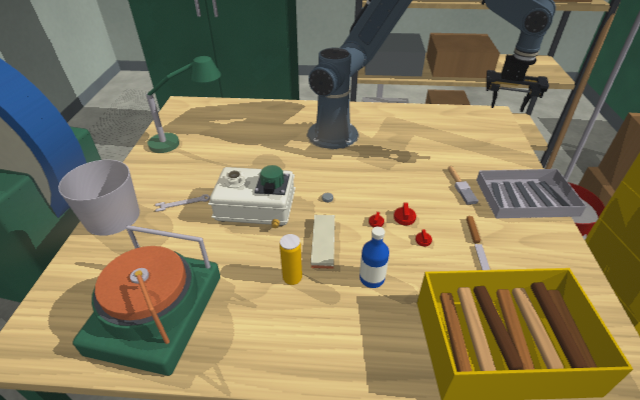

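View pics/side0.png

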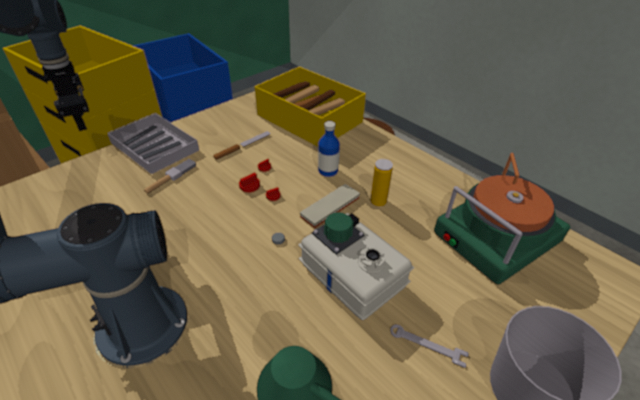

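The scene view shows three red caps, the largest at scene (405,214) and side (250,183). The neck is at scene (234,176) and side (373,255).

Run:
```python
from h import *
import pickle
d=pickle.load(open('c0.pkl','rb'))
for n,z in(('scene',.02),('side',.02)):
    c=d[n];i=c['img'].astype(int);m=((i[...,2]>110)&(i[...,1]<50)&(i[...,0]<60)).astype('uint8')
    k,l,s,ce=cv2.connectedComponentsWithStats(m)
    for q in range(1,k):
        if s[q,4]>40: 
            x,y,w,h,_=s[q]; a=onz(c,x,y+h/2,z);b=onz(c,x+w,y+h/2,z)
            print(n,s[q],ce[q].round(),onz(c,*ce[q],z).round(3),np.linalg.norm(a-b).round(4))
print(onz(d['scene'],234,173,.138),onz(d['side'],373,255,.138))
print(onz(d['scene'],271,169,.161),onz(d['side'],341,219,.161))
a=cv2.resize(d['scene']['img'][155:235,200:300],(800,600)[:1]*1+(600,),interpolation=2) if 0 else None
A=cv2.resize(d['scene']['img'][155:215,205:305],(800,480),interpolation=2)
B=cv2.resize(d['side']['img'][200:320,290:420],(390,360),interpolation=2)
cv2.imwrite('pics/crop1.png',A)
```

```text
scene [394 204  22  21 274] [405. 215.] [0.499 0.255 0.02 ] 0.0708
scene [369 213  15  14 133] [376. 220.] [0.531 0.162 0.02 ] 0.0476
scene [416 230  16  16 149] [424. 238.] [0.601 0.301 0.02 ] 0.0484
side [240 173  16  15  49] [246. 178.] [0.492 0.268 0.02 ] 0.0529
[ 0.46843326 -0.29317041  0.138     ] [ 0.47437706 -0.29587866  0.138     ]
[ 0.47048068 -0.17331769  0.161     ] [ 0.48594761 -0.1751162   0.161     ]
```

View pics/crop1.png

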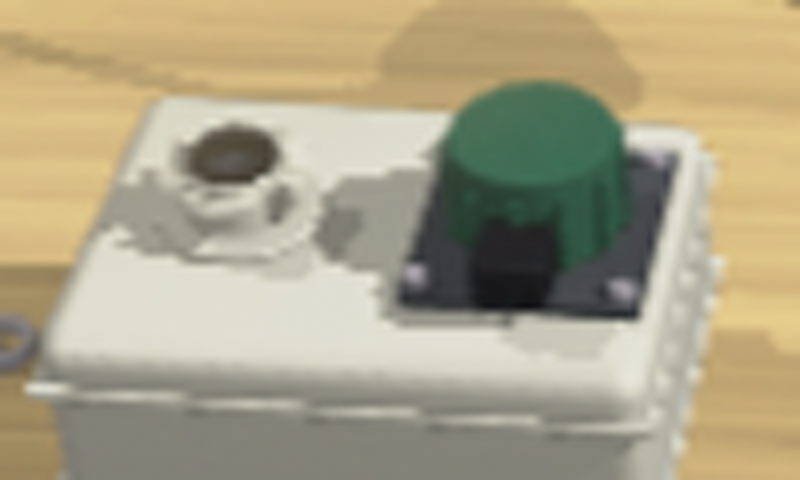

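The neck rim is at about (0.47,-0.295) and the 70 mm cap at about (0.50,0.257). Next I move above the cap.

Call:
{"api": "play_rows", "payload": {
  "travel": [
    [-0.82, -0.5, 0],
    [-0.82, -0.5, 0],
    [-0.82, -0.5, 0],
    [-0.82, -0.5, 0],
    [-0.82, -0.5, 0],
    [-0.82, -0.5, 0],
    [-0.82, -0.5, 0],
    [-0.82, -0.5, 0],
    [-0.82, -0.5, 0],
    [-0.82, -0.5, 0],
    [-0.82, -0.5, 0],
    [-0.82, -0.5, 0],
    [-0.82, -0.5, 0],
    [0, 0, 0],
    [0, 0, 0]
  ],
  "roll": [0, 0, 0, 0, 0, 0, 0, 0, 0, 0, 0, 0, 0, 0, 0]
}}

```text
clock: 1.35
ee_pos: [0.5019, 0.2521, 0.222]
orientation: [-180.0, -0.0, 166.1]
force: [-0.4, -0.6, 0.5]
finger_gap: 0.0873
grasp_force: 0.0
```

Run:
```python
from h import *
import pickle
c=snap('wrist','w1.png');pickle.dump(c,open('w1.pkl','wb'))
s=robot.get_state();print(s['clock'],s['ee_pos'],s['orientation'],s['force'],c['vfov'],-np.array(c['R']).T@np.array(c['t']))
print(c['R'])
```

```text
1.4 [0.50034148 0.25312724 0.22196863] [-1.79976962e+02 -1.07081036e-01  1.66196064e+02] [-0.01832486  0.61611613  0.38441042] 59.87576698053178 [0.43430106 0.26842846 0.3842252 ]
[[ 0.24130306  0.97044921 -0.00107585]
 [ 0.93758407 -0.23284476  0.25830106]
 [ 0.25041755 -0.06333754 -0.96606387]]
```

View pics/w1.png

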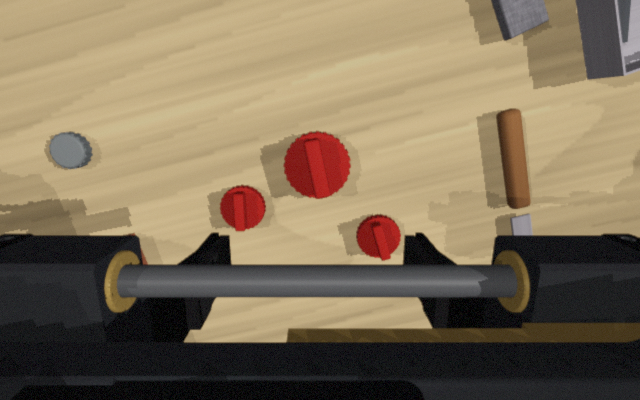

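The large cap is at wrist pixel (317,165), with its grip bar running from about (311,141) to (323,194). The small caps stand clear of it.

Run:
```python
from h import *
import pickle
c=pickle.load(open('w1.pkl','rb'))
i=c['img'].astype(int);m=((i[...,2]>90)&(i[...,1]<60)&(i[...,0]<70)).astype('uint8')
k,l,s,ce=cv2.connectedComponentsWithStats(m)
for q in range(1,k):
    if s[q,4]>300: print(s[q],ce[q].round(1),onz(c,*ce[q],.02).round(4))
# bar top: brightness
R=i[130:202,280:355,2]; print(np.unique((R//10)*10,return_counts=True))
A=cv2.resize(c['img'][125:205,270:370],(800,640)[:1]+(600,),interpolation=0)
cv2.imwrite('pics/crop2.png',cv2.resize(c['img'][125:200,270:370],(800,600),interpolation=2))
```

```text
[ 284  132   66   66 3333] [316.5 164.6] [0.4904 0.254  0.02  ]
[ 221  186   44   45 1521] [242.4 207.2] [0.5163 0.1642 0.02  ]
[ 357  215   43   45 1425] [378.1 236.4] [0.5852 0.3012 0.02  ]
(array([ 90, 100, 110, 120, 130, 140, 150, 160, 170, 180, 190, 200]), array([   3,    9,   65,  305,  965,  379,  796,  489, 1456,  440,  397,
         96]))
```

View pics/crop2.png

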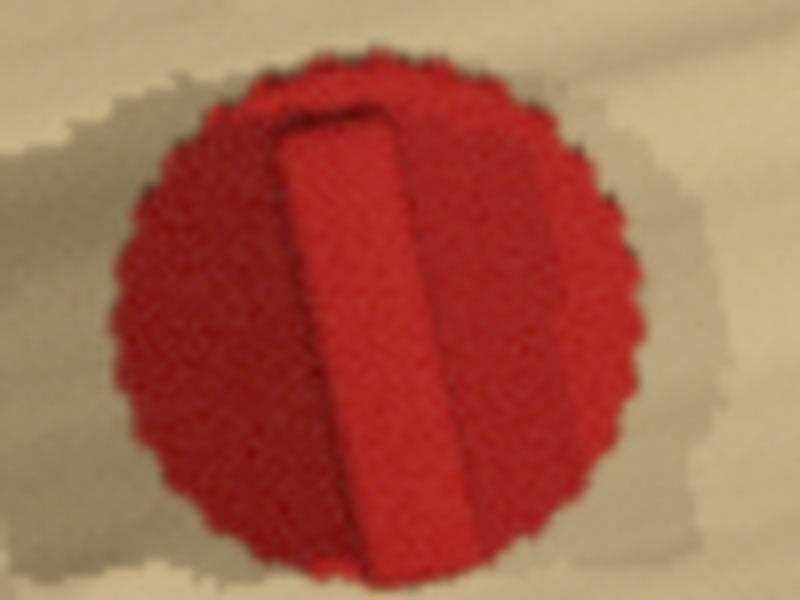

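The bar's top ends are at crop (334,126) and (426,570), which are image pixels (311.8,140.8) and (323.3,196.2).

```bash
cat >> h.py <<'E'
from scipy.spatial.transform import Rotation as Ro
def plan(target,yaw=None):
    s=robot.get_state();R=Ro.from_euler('xyz',s['orientation'],degrees=True)
    d=R.inv().apply(np.array(target)-s['ee_pos'])
    print('clock',s['clock'],'pos',s['ee_pos'].round(4),'ori',s['orientation'].round(2),'F',s['force'].round(2),'T',s['wrist_torque'].round(3),'gap',s['finger_gap'],'q6',s['joint_pos'][5].round(1))
    print('units xyz',(d/.04).round(3))
    if yaw is not None:
        e=((s['orientation'][2]-yaw+90)%180)-90; print('roll deg',e,'units',np.radians(e)/1.5)
E
python3 - <<'E'
from h import *
import pickle
c=pickle.load(open('w1.pkl','rb'))
a=onz(c,311.8,140.8,.043);b=onz(c,323.3,196.2,.043)
print(a,b,np.linalg.norm(a-b)); yaw=np.degrees(np.arctan2(*(b-a)[1::-1])); print((a+b)/2,yaw)
m=(a+b)/2; plan([m[0],m[1],.012],yaw)
E
```

```text
[0.46308996 0.25604387 0.043     ] [0.51976999 0.25375496 0.043     ] 0.05672622924943554
[0.49142998 0.25489941 0.043     ] -2.3125179228062933
clock 1.4 pos [0.5003 0.2531 0.222 ] ori [-1.7998e+02 -1.1000e-01  1.6620e+02] F [-0.02  0.62  0.38] T [0.01  0.029 0.045] gap 0.08700711399451014 q6 -60.8
units xyz [ 0.217 -0.008  5.25 ]
roll deg -11.491417915634884 units -0.13370871890032845
```

Call:
{"api": "play_rows", "payload": {
  "travel": [
    [0.24, 0, 0],
    [0, 0, 0],
    [0, 0, 0.7],
    [0, 0, 0.7],
    [0, 0, 0.7],
    [0, 0, 0.7],
    [0, 0, 0.7],
    [0, 0, 0.6],
    [0, 0, 0.3],
    [0, 0, 0.2],
    [0, 0, 0],
    [0, 0, 0]
  ],
  "roll": [-0.067, -0.067, 0, 0, 0, 0, 0, 0, 0, 0, 0, 0],
  "fingers": 0.4
}}

```text
clock: 2.4
ee_pos: [0.4906, 0.2569, 0.0387]
orientation: [-180.0, -0.0, 177.9]
force: [0.6, 0.7, 0.2]
finger_gap: 0.0525
grasp_force: 0.0
```

Run:
```python
from h import *
c=snap('wrist','w2.png'); plan([.4907,.2545,.023],-2.3)
```

```text
clock 2.45 pos [0.4913 0.2569 0.0393] ori [1.7997e+02 6.0000e-02 1.7790e+02] F [ 0.3  -0.38  0.42] T [-0.001  0.03  -0.009] gap 0.05220895374318588 q6 -71.9
units xyz [ 0.013 -0.06   0.407]
roll deg 0.19939853761127324 units 0.0023201073366523116
```

View pics/w2.png

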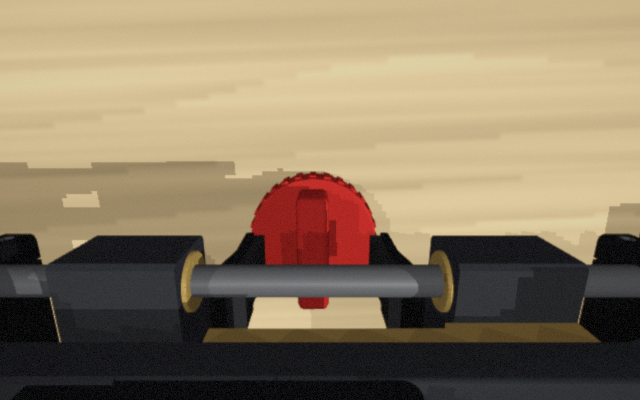

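The bar lies centred between the fingers (columns 298–329, fingers at 250 and 378).

Call:
{"api": "play_rows", "payload": {
  "travel": [
    [0, -0.05, 0.25],
    [0, 0, 0.13],
    [0, 0, 0]
  ],
  "roll": [0, 0, 0]
}}

```text
clock: 2.7
ee_pos: [0.4906, 0.2538, 0.0227]
orientation: [-180.0, -0.1, 177.8]
force: [-0.3, -1.2, -0.1]
finger_gap: 0.0526
grasp_force: 0.0
```

Call:
{"api": "play_rows", "payload": {
  "travel": [
    [0, 0, 0],
    [0, 0, 0],
    [0, 0, 0],
    [0, 0, 0],
    [0, 0, 0],
    [0, 0, 0]
  ],
  "roll": [0, 0, 0, 0, 0, 0],
  "fingers": 1
}}

```text
clock: 3.2
ee_pos: [0.4913, 0.254, 0.0235]
orientation: [180.0, 0.0, 177.8]
force: [-0.4, 0.8, -0.2]
finger_gap: 0.0201
grasp_force: 0.0
```

Run:
```python
from h import *
c=snap('wrist','w3.png'); plan([.47,-.295,.24],88)
i=c['img'].astype(int);m=((i[...,2]>90)&(i[...,1]<60)&(i[...,0]<70))
ys,xs=np.where(m[:,300:326]);print(ys.min(),ys.max());ys,xs=np.where(m);print(xs.min(),xs.max())
for v in range(170,320,6): print(v,i[v,313,2],end=' ')
for u,v in((312,190),(312,308),(312,172)): print(onz(c,u,v,.043),onz(c,u,v,.019))
```

```text
clock 3.25 pos [0.4913 0.2541 0.0235] ori [1.7999e+02 2.0000e-02 1.7783e+02] F [ 0.52  1.57 -0.59] T [ 0.258  0.014 -0.012] gap 0.015928545100833528 q6 -72.1
units xyz [ 1.0000e-02 -1.3737e+01 -5.4160e+00]
roll deg 89.82767994675027 units 1.045192516332318
176 324
110 385
170 216 176 152 182 113 188 198 194 126 200 102 206 133 212 153 218 153 224 151 230 152 236 127 242 135 248 135 254 127 260 129 266 48 272 86 278 104 284 134 290 107 296 71 302 128 308 127 314 125 [0.45502763 0.25272091 0.043     ] [0.46065872 0.25215316 0.019     ]
[0.5111457  0.25036511 0.043     ] [0.52622137 0.24940087 0.019     ]
[0.44734685 0.25304335 0.043     ] [0.45168528 0.25252986 0.019     ]
```

Call:
{"api": "play_rows", "payload": {
  "travel": [
    [0, 0, 0],
    [0, 0, -0.4],
    [0, 0, -0.4],
    [0, 0, -0.4],
    [0, 0, -0.4],
    [0, 0, -0.4],
    [0, 0, -0.4],
    [0, 0, -0.4],
    [0, 0, -0.4],
    [0, 0, -0.4],
    [0, 0, -0.4],
    [0, 0, -0.4],
    [0, 0, -0.5],
    [0, 0, -0.5],
    [0, 0, 0],
    [0, 0, 0]
  ],
  "roll": [0, 0, 0.08, 0.08, 0.08, 0.08, 0.08, 0.08, 0.08, 0.08, 0.08, 0.08, 0.08, 0.08, 0.08, 0]
}}

```text
clock: 4.58
ee_pos: [0.4915, 0.2542, 0.2404]
orientation: [179.9, -0.0, 88.3]
force: [-0.8, 1.0, -1.8]
finger_gap: 0.0159
grasp_force: 30.0
```

Call:
{"api": "play_rows", "payload": {
  "travel": [
    [-0.4, 0, 0],
    [-0.8, 0, 0],
    [-0.8, 0, 0],
    [-0.8, 0, 0],
    [-0.8, 0, 0],
    [-0.8, 0, 0],
    [-0.8, 0, 0],
    [-0.8, 0, 0],
    [-0.8, 0, 0],
    [-0.8, 0, 0],
    [-0.8, 0, 0],
    [-0.8, 0, 0],
    [-0.8, 0, 0],
    [-0.8, 0, 0],
    [-0.8, 0, 0],
    [-0.8, 0, 0],
    [-0.8, 0, 0],
    [-0.4, 0, 0],
    [0, 0, 0],
    [0, 0, 0]
  ],
  "roll": [0, 0, 0, 0, 0, 0, 0, 0, 0, 0, 0, 0, 0, 0, 0, 0, 0, 0, 0, 0]
}}

```text
clock: 6.25
ee_pos: [0.4757, -0.2894, 0.2382]
orientation: [-179.9, -0.2, 88.4]
force: [-0.3, 0.9, -1.5]
finger_gap: 0.0159
grasp_force: 30.0
```

Run:
```python
from h import *
import pickle
d={n:snap(n,n+'4.png') for n in('scene','side','wrist')}
pickle.dump(d,open('c4.pkl','wb'))
plan([.472,-.295,.24],88)
print(proj(d['wrist'],[.47,-.295,.138]),proj(d['scene'],[.47,-.295,.138]),proj(d['side'],[.47,-.295,.138]))
S=cv2.resize(d['scene']['img'][130:220,190:300],(440,360),interpolation=2)
T=cv2.resize(d['side']['img'][180:300,310:430],(360,360),interpolation=2)
cv2.imwrite('pics/m4.png',np.hstack([S,T]))
```

```text
clock 6.4 pos [ 0.4761 -0.2877  0.2389] ori [-1.7992e+02 -1.1000e-01  8.8570e+01] F [-0.37  0.47 -1.  ] T [-0.084 -0.023 -0.031] gap 0.01563727349776068 q6 -41.3
units xyz [-0.184 -0.097 -0.029]
roll deg 0.5737475823678295 units 0.006675856258450658
[308.69518924 209.20493484] [233.3177665 173.2789847] [371.47941743 255.73517035]
```

View pics/m4.png

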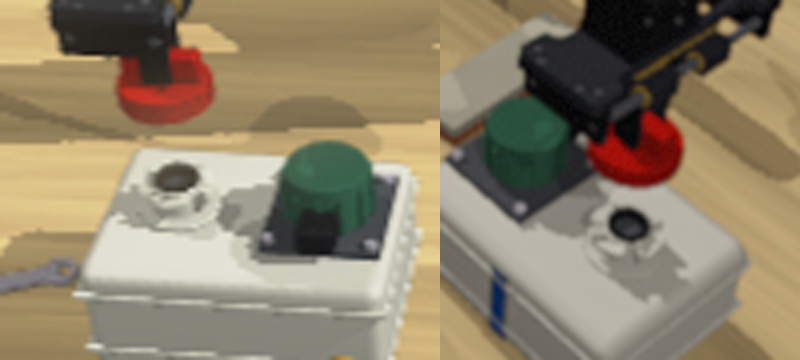

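View pics/wrist4.png

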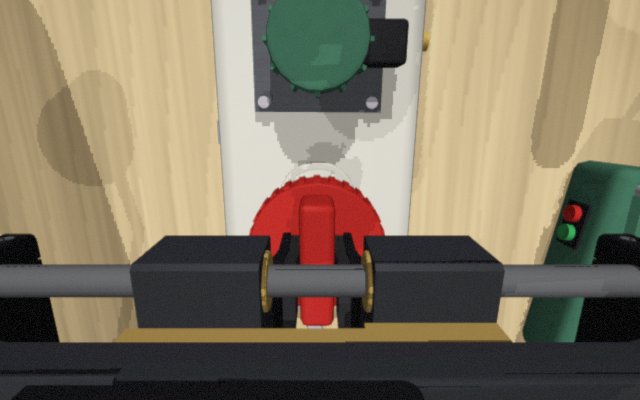

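The cap is held square, its outline in the wrist picture spanning columns 250–385 with its top at row 176. The pump centre is near (318,40), and the rim is at scene (233.8,174.4) and side (372.7,255).

Run:
```python
from h import *
import pickle
from scipy.optimize import least_squares
d=pickle.load(open('c4.pkl','rb'))
for z in(.138,.142): print(onz(d['scene'],233.9,174.4,z),onz(d['side'],372.7,255.,z))
# triangulate
A=[];b=[]
for n,u,v in(('scene',233.9,174.4),('side',372.7,255)):
    o,r=ray(d[n],u,v);r/=np.linalg.norm(r);P=np.eye(3)-np.outer(r,r);A.append(P);b.append(P@o)
print('tri',np.linalg.lstsq(np.vstack(A),np.hstack(b),rcond=None)[0])
# pump circle
c=d['wrist'];i=c['img'].astype(int)
g=((i[...,1]>i[...,2]+25)&(i[...,1]>60)).astype('uint8');g[150:]=0;g[:,450:]=0
k,l,s,ce=cv2.connectedComponentsWithStats(g);q=1+np.argmax(s[1:,4]);print(s[q],ce[q])
cy=s[q,0]+s[q,2]/2
x,y,w,h=s[q,:4]
print('pump L/R/bottom',onz(c,x,37,.161),onz(c,x+w,37,.161),onz(c,x+w/2,y+h,.155))
# tank edges
for v in(20,150,220):
    row=i[v].min(1)>150; xs=np.where(row[150:480])[0]+150; print(v,xs.min(),xs.max(),onz(c,xs.min(),v,.11)[:2],onz(c,xs.max()+1,v,.11)[:2])
# cap silhouette
m=((i[...,2]>90)&(i[...,1]<60)&(i[...,0]<70)).astype('uint8')
k,l,s,ce=cv2.connectedComponentsWithStats(m);q=1+np.argmax(s[1:,4]);M=l==q
top=np.array([(u,np.where(M[:,u])[0].min()) for u in range(262,374,3)])
st=robot.get_state();z=st['ee_pos'][2]
for zz in(z-.004,z-.010,z-.0225):
    P=np.array([onz(c,u,v,zz)[:2] for u,v in top]);P=P[top[:,1]<230]
    f=least_squares(lambda p:np.hypot(*(P-p).T)-.035,[.47,-.29]);print('cap',zz,f.x,f.x-st['ee_pos'][:2],np.std(f.fun),len(P))
```

```text
[ 0.47559322 -0.29189019  0.138     ] [ 0.47384651 -0.29540474  0.138     ]
[ 0.48070069 -0.29018311  0.142     ] [ 0.47099587 -0.29742092  0.142     ]
tri [ 0.47449747 -0.29350608  0.1365615 ]
[ 262    0  113   97 8058] [317.70389675  40.83333333]
pump L/R/bottom [ 0.44474056 -0.1736452   0.161     ] [ 0.51648515 -0.17553565  0.161     ] [ 0.47974754 -0.21092944  0.155     ]
20 171 449 [ 0.36897669 -0.15042336] [ 0.58133422 -0.15603488]
150 150 479 [ 0.33822549 -0.24831973] [ 0.61347184 -0.2554217 ]
220 150 478 [ 0.32905056 -0.30950109] [ 0.61840291 -0.31685495]
cap 0.23485735709191796 [ 0.47672013 -0.2859136 ] [0.00064844 0.00181056] 0.0005615554943925505 38
cap 0.22885735709191796 [ 0.476709   -0.28692996] [0.00063731 0.0007942 ] 0.0004724288632155166 38
cap 0.21635735709191797 [ 0.47668634 -0.28902242] [ 0.00061465 -0.00129826] 0.0004745366949689642 38
```

Call:
{"api": "play_rows", "payload": {
  "travel": [
    [-0.9, 0, 0],
    [-0.9, 0, 0],
    [0, 0, 0],
    [0, 0, 0]
  ],
  "roll": [0, 0, 0, 0]
}}

```text
clock: 6.73
ee_pos: [0.4747, -0.3619, 0.2393]
orientation: [180.0, -0.0, 88.4]
force: [-0.2, 0.1, -2.1]
finger_gap: 0.0157
grasp_force: 30.0
```

Run:
```python
from h import *
import pickle
c=snap('wrist','w5.png');pickle.dump(c,open('w5.pkl','wb'))
p=proj(c,[.4745,-.2945,.138]).astype(int);plan([.4745,-.2935,.2]);print(p)
x0,y0=p[0]-80,max(p[1]-60,0);print(x0,y0)
cv2.imwrite('pics/w5c.png',cv2.resize(c['img'][y0:y0+120,x0:x0+160],(800,600),interpolation=2))
```

```text
clock 6.7833 pos [ 0.4744 -0.3604  0.239 ] ori [-1.7995e+02 -1.0000e-01  8.8490e+01] F [-0.35  0.25 -1.79] T [-0.045  0.018  0.009] gap 0.01592723839012573 q6 -46.5
units xyz [ 1.67  -0.042  0.979]
[312 111]
232 51
```

View pics/w5c.png

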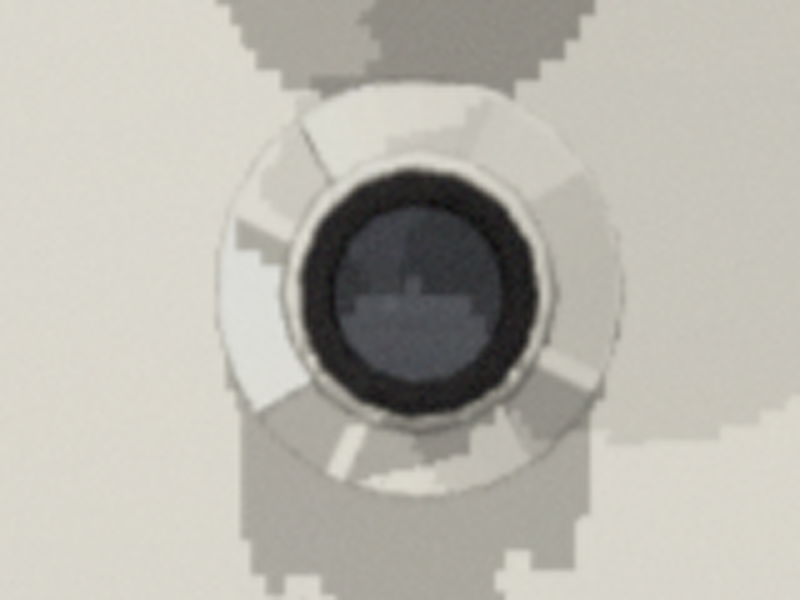

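The rim shows clearly, centred at crop (417,291), which is image pixel (315.4,109.2). Ribs appear at about 66° (mod 90, counterclockwise from image right), so the gaps are about 37–63°. The lugs are now at 0°, so I turn about 18° anticlockwise, set down on the ridges and then ease further backwards.

Run:
```python
from h import *
import pickle
c=pickle.load(open('w5.pkl','rb'))
m=onz(c,315.4,109.2,.138);print(m,np.linalg.norm(onz(c,288.4,109,.138)-onz(c,342,109,.138)))
plan([m[0]-.0003,m[1]+.0003,.19])
```

```text
[ 0.47659763 -0.29324079  0.138     ] 0.039306851704764195
clock 6.7833 pos [ 0.4744 -0.3604  0.239 ] ori [-1.7995e+02 -1.0000e-01  8.8490e+01] F [-0.35  0.25 -1.79] T [-0.045  0.018  0.009] gap 0.01592723839012573 q6 -46.5
units xyz [1.685 0.003 1.229]
```

Call:
{"api": "play_rows", "payload": {
  "travel": [
    [0.85, -0.01, 0],
    [0.84, 0, 0],
    [0, 0, 0.4],
    [0, 0, 0.4],
    [0, 0, 0.4],
    [0, 0, 0.3],
    [0, 0, 0.2],
    [0, 0, 0],
    [0, 0, 0]
  ],
  "roll": [0, 0, -0.07, -0.07, -0.07, 0, 0, 0, 0]
}}

```text
clock: 7.53
ee_pos: [0.4759, -0.293, 0.1714]
orientation: [-180.0, -0.1, 106.6]
force: [1.1, -0.6, -1.5]
finger_gap: 0.0156
grasp_force: 30.0
```

Run:
```python
from h import *
plan([.4758,-.293,.157])
```

```text
clock 7.5333 pos [ 0.4759 -0.293   0.1714] ori [-1.7998e+02 -6.0000e-02  1.0656e+02] F [ 1.14 -0.62 -1.45] T [-0.128  0.009  0.018] gap 0.015552932088855278 q6 -59.6
units xyz [-0.001 -0.004  0.359]
```

Call:
{"api": "play_rows", "payload": {
  "travel": [
    [0, 0, 0.15],
    [0, 0, 0.1],
    [0, 0, 0.04],
    [0, 0, 0.03],
    [0, 0, 0]
  ],
  "roll": [0, 0, 0, 0, 0]
}}

```text
clock: 7.95
ee_pos: [0.4759, -0.2942, 0.1584]
orientation: [-180.0, -0.0, 106.5]
force: [0.7, -0.2, -1.4]
finger_gap: 0.0162
grasp_force: 30.0
```

Call:
{"api": "play_rows", "payload": {
  "travel": [
    [0, 0, 0.02],
    [0, 0, 0],
    [0, 0, 0.02],
    [0, 0, 0]
  ],
  "roll": [0, 0, 0, 0]
}}

```text
clock: 8.28
ee_pos: [0.4761, -0.2944, 0.1578]
orientation: [180.0, 0.0, 106.5]
force: [-0.5, -0.2, 4.6]
finger_gap: 0.0162
grasp_force: 30.0
```

Contact is at TCP z 0.158 with about 6 N. Next I ease it backwards, following the climb.

Call:
{"api": "play_rows", "payload": {
  "travel": [
    [0, 0, -0.006],
    [0, 0, -0.006],
    [0, 0, -0.006],
    [0, 0, -0.006],
    [0, 0, 0]
  ],
  "roll": [-0.035, -0.035, -0.035, -0.035, 0]
}}

```text
clock: 8.7
ee_pos: [0.4761, -0.2938, 0.1587]
orientation: [180.0, 0.0, 118.6]
force: [-0.0, 1.9, 5.9]
finger_gap: 0.0156
grasp_force: 30.0
```

Call:
{"api": "play_rows", "payload": {
  "travel": [
    [0, 0, -0.005],
    [0, 0, -0.005],
    [0, 0, 0]
  ],
  "roll": [-0.035, -0.035, 0]
}}

```text
clock: 8.95
ee_pos: [0.4766, -0.2947, 0.1588]
orientation: [180.0, 0.1, 124.5]
force: [-0.2, 0.5, 3.2]
finger_gap: 0.016
grasp_force: 30.0
```

Call:
{"api": "play_rows", "payload": {
  "travel": [
    [0, 0, -0.005],
    [0, 0, -0.005],
    [0, 0, 0]
  ],
  "roll": [-0.035, -0.035, 0]
}}

```text
clock: 9.2
ee_pos: [0.4759, -0.2941, 0.1583]
orientation: [-180.0, -0.0, 130.5]
force: [-1.2, -0.0, -1.2]
finger_gap: 0.0159
grasp_force: 30.0
```

The force vanished after 24° backwards, so the lugs are over the gaps. I lower gently.

Call:
{"api": "play_rows", "payload": {
  "travel": [
    [0, 0, 0.04],
    [0, 0, 0.03],
    [0, 0, 0.02],
    [0, 0, 0]
  ],
  "roll": [0, 0, 0, 0]
}}

```text
clock: 9.53
ee_pos: [0.4757, -0.2934, 0.1546]
orientation: [180.0, -0.1, 130.5]
force: [-0.3, 2.8, -2.3]
finger_gap: 0.0159
grasp_force: 30.0
```

Call:
{"api": "play_rows", "payload": {
  "travel": [
    [0, 0, 0.04],
    [0, 0, 0.03],
    [0, 0, 0.02],
    [0, 0, 0]
  ],
  "roll": [0, 0, 0, 0]
}}

```text
clock: 9.87
ee_pos: [0.4761, -0.2946, 0.1512]
orientation: [-180.0, 0.0, 130.5]
force: [-0.3, 0.7, -1.7]
finger_gap: 0.0158
grasp_force: 30.0
```

Call:
{"api": "play_rows", "payload": {
  "travel": [
    [0, 0, 0.02],
    [0, 0, 0]
  ],
  "roll": [0, 0, 0]
}}

```text
validation failed for argument at $.ro...
```

Call:
{"api": "play_rows", "payload": {
  "travel": [
    [0, 0, 0.02],
    [0, 0, 0.01],
    [0, 0, 0]
  ],
  "roll": [0, 0, 0]
}}

```text
clock: 10.12
ee_pos: [0.4761, -0.2945, 0.1505]
orientation: [-180.0, 0.0, 130.6]
force: [-0.6, 0.2, -1.4]
finger_gap: 0.0161
grasp_force: 30.0
```

Call:
{"api": "play_rows", "payload": {
  "travel": [
    [0, 0, 0.02],
    [0, 0, 0.01],
    [0, 0, 0]
  ],
  "roll": [0, 0, 0]
}}

```text
clock: 10.37
ee_pos: [0.4762, -0.2945, 0.1495]
orientation: [-180.0, 0.1, 130.6]
force: [-0.7, -0.6, 2.3]
finger_gap: 0.016
grasp_force: 30.0
```

Run:
```python
from h import *
plan([.4758,-.293,.150])
```

```text
clock 10.3667 pos [ 0.4762 -0.2945  0.1495] ori [-1.7999e+02  6.0000e-02  1.3057e+02] F [-0.71 -0.58  2.3 ] T [-0.105  0.168 -0.005] gap 0.015997616784493362 q6 -83.7
units xyz [ 0.036  0.017 -0.012]
```

The cap sits on the seal (z 0.1495, about 4 N). Now I screw it down.

Call:
{"api": "play_rows", "payload": {
  "travel": [
    [0, 0, 0],
    [0, 0, 0],
    [0, 0, 0],
    [0, 0, 0],
    [0, 0, 0]
  ],
  "roll": [0.05, 0.05, 0.05, 0.05, 0]
}}

```text
clock: 10.78
ee_pos: [0.4764, -0.2945, 0.1495]
orientation: [180.0, 0.1, 113.3]
force: [-0.3, 0.6, 1.4]
finger_gap: 0.0162
grasp_force: 30.0
```

Run:
```python
from h import *
plan([.4758,-.293,.150])
```

```text
clock 10.7833 pos [ 0.4764 -0.2945  0.1495] ori [1.7997e+02 7.0000e-02 1.1330e+02] F [-0.29  0.59  1.44] T [-0.082  0.058 -0.053] gap 0.016200367156877647 q6 -66.5
units xyz [ 0.04   0.002 -0.011]
```

Call:
{"api": "play_rows", "payload": {
  "travel": [
    [0, 0, 0.005],
    [0, 0, 0.008],
    [0, 0, 0.008],
    [0, 0, 0]
  ],
  "roll": [0.05, 0.05, 0.05, 0]
}}

```text
clock: 11.12
ee_pos: [0.4764, -0.2945, 0.1488]
orientation: [180.0, 0.1, 100.5]
force: [-0.6, 0.4, 3.7]
finger_gap: 0.0159
grasp_force: 30.0
```

Call:
{"api": "play_rows", "payload": {
  "travel": [
    [0, 0, 0.01],
    [0, 0, 0.01],
    [0, 0, 0.01],
    [0, 0, 0]
  ],
  "roll": [0.05, 0.05, 0.05, 0]
}}

```text
clock: 11.45
ee_pos: [0.4764, -0.2946, 0.1478]
orientation: [179.9, 0.1, 87.7]
force: [-0.5, 1.0, 5.6]
finger_gap: 0.0155
grasp_force: 30.0
```

Run:
```python
from h import *
plan([.4758,-.293,.150])
```

```text
clock 11.45 pos [ 0.4764 -0.2946  0.1478] ori [1.7994e+02 6.0000e-02 8.7650e+01] F [-0.47  1.04  5.6 ] T [-0.043  0.188 -0.062] gap 0.015527345084034236 q6 -40.8
units xyz [ 0.038 -0.017 -0.055]
```

Call:
{"api": "play_rows", "payload": {
  "travel": [
    [0, 0, 0.009],
    [0, 0, 0.009],
    [0, 0, 0.009],
    [0, 0, 0]
  ],
  "roll": [0.045, 0.045, 0.045, 0]
}}

```text
clock: 11.78
ee_pos: [0.4764, -0.2946, 0.147]
orientation: [179.9, 0.1, 76.1]
force: [-0.4, 0.5, 7.2]
finger_gap: 0.0158
grasp_force: 30.0
```

Run:
```python
from h import *
plan([.4758,-.293,.150])
```

```text
clock 11.7833 pos [ 0.4764 -0.2946  0.147 ] ori [1.7993e+02 5.0000e-02 7.6070e+01] F [-0.4   0.5   7.16] T [-0.02   0.33  -0.075] gap 0.01581506388710877 q6 -29.2
units xyz [ 0.035 -0.023 -0.075]
```

Call:
{"api": "play_rows", "payload": {
  "travel": [
    [0, 0, 0.006],
    [0, 0, 0.006],
    [0, 0, 0]
  ],
  "roll": [0.04, 0.04, 0]
}}

```text
clock: 12.03
ee_pos: [0.4759, -0.2936, 0.1466]
orientation: [-180.0, -0.0, 69.4]
force: [-1.8, 2.5, 8.7]
finger_gap: 0.016
grasp_force: 30.3
```

Run:
```python
from h import *
plan([.4758,-.293,.150])
```

```text
clock 12.0333 pos [ 0.4759 -0.2936  0.1466] ori [-1.7997e+02 -1.0000e-02  6.9370e+01] F [-1.82  2.47  8.71] T [0.416 0.331 0.583] gap 0.01604660687455869 q6 -22.5
units xyz [ 0.014 -0.007 -0.085]
```

Call:
{"api": "play_rows", "payload": {
  "travel": [
    [0, 0, 0],
    [0, 0, 0]
  ],
  "roll": [0.008, 0]
}}

```text
clock: 12.2
ee_pos: [0.4758, -0.2934, 0.1466]
orientation: [-180.0, -0.0, 68.8]
force: [-1.6, 2.6, 8.8]
finger_gap: 0.016
grasp_force: 30.4
```

Run:
```python
from h import *
plan([.4758,-.293,.150])
```

```text
clock 12.2 pos [ 0.4758 -0.2934  0.1466] ori [-1.7996e+02 -1.0000e-02  6.8790e+01] F [-1.64  2.62  8.82] T [0.452 0.371 0.656] gap 0.016032058189258666 q6 -21.9
units xyz [ 0.01  -0.004 -0.086]
```

Call:
{"api": "play_rows", "payload": {
  "travel": [
    [0, 0, -0.02],
    [0, 0, -0.02],
    [0, 0, 0],
    [0, 0, 0]
  ],
  "roll": [0, 0, 0, 0]
}}

```text
clock: 12.53
ee_pos: [0.4757, -0.2933, 0.1469]
orientation: [-179.9, -0.1, 68.6]
force: [0.1, 2.2, 2.7]
finger_gap: 0.0156
grasp_force: 30.5
```

Run:
```python
from h import *
plan([.4758,-.293,.150])
```

```text
clock 12.5333 pos [ 0.4757 -0.2933  0.1469] ori [-1.7992e+02 -6.0000e-02  6.8550e+01] F [0.1  2.24 2.69] T [0.593 0.094 0.619] gap 0.015599442329290078 q6 -21.7
units xyz [ 0.007 -0.001 -0.079]
```

The thread holds the cap at 0.62 N m with the press relieved. I let go and lift.

Call:
{"api": "play_rows", "payload": {
  "travel": [
    [0, 0, 0],
    [0, 0, 0],
    [0, 0, 0],
    [0, 0, 0],
    [0, 0, -0.3],
    [0, 0, -0.7],
    [0, 0, -0.9],
    [0, 0, -0.9],
    [-0.8, 0, -0.5],
    [-0.8, 0, 0],
    [-0.8, 0, 0],
    [0, 0, 0],
    [0, 0, 0]
  ],
  "roll": [0, 0, 0, 0, 0, 0, 0, 0, 0, 0, 0, 0, 0],
  "fingers": 0.3
}}

```text
clock: 13.62
ee_pos: [0.4399, -0.3851, 0.279]
orientation: [180.0, 0.0, 68.2]
force: [0.4, 0.5, 0.3]
finger_gap: 0.061
grasp_force: 0.0
```

Run:
```python
from h import *
w=snap('wrist','w6.png');sc=snap('scene','s6.png')
plan([.4758,-.293,.150])
p=proj(w,[.476,-.294,.15]);print(p)
x0=int(np.clip(p[0]-100,0,440));y0=int(np.clip(p[1]-75,0,250))
cv2.imwrite('pics/end.png',np.hstack([cv2.resize(w['img'][y0:y0+150,x0:x0+200],(400,300)),cv2.resize(sc['img'][140:230,190:310],(400,300),interpolation=2)]))
```

```text
clock 13.7167 pos [ 0.4405 -0.3829  0.2787] ori [-1.7995e+02 -6.0000e-02  6.8390e+01] F [-0.88 -0.24  0.95] T [-0.135  0.043 -0.003] gap 0.060842745531501256 q6 -30.4
units xyz [ 2.412 -0.004  3.219]
[314.73722441  70.92421295]
```

View pics/end.png

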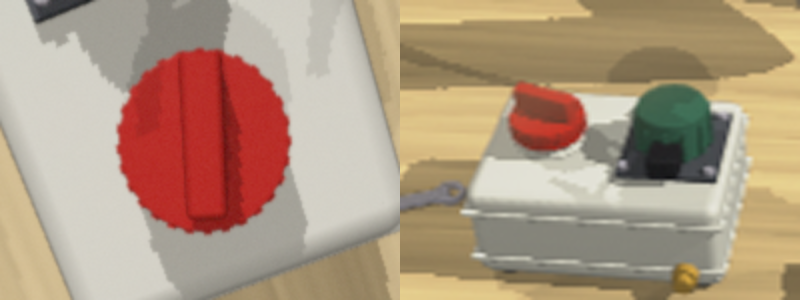

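The cap sits level on the neck, its bar about 2° anticlockwise of the gripper. That may be compliance of the grip, so I regrasp and check that it is truly against the ribs.

Call:
{"api": "play_rows", "payload": {
  "travel": [
    [0.8, 0, 0],
    [0.8, 0, 0],
    [0.8, 0, 0],
    [0, 0, 0.7],
    [0, 0, 0.7],
    [0, 0, 0.7],
    [0, 0, 0.6],
    [0, 0, 0.4],
    [0, 0, 0.13],
    [0, 0, 0],
    [0, 0, 0]
  ],
  "roll": [-0.028, 0, 0, 0, 0, 0, 0, 0, 0, 0, 0]
}}

```text
clock: 14.63
ee_pos: [0.474, -0.2928, 0.1504]
orientation: [180.0, 0.0, 70.9]
force: [0.5, 0.3, 0.7]
finger_gap: 0.0611
grasp_force: 0.0
```

Run:
```python
from h import *
plan([.4760,-.2938,.147],70.8)
```

```text
clock 14.6333 pos [ 0.474  -0.2928  0.1504] ori [1.7997e+02 1.0000e-02 7.0890e+01] F [0.49 0.3  0.67] T [-0.082  0.063 -0.008] gap 0.061050558918698164 q6 -24.1
units xyz [-0.007  0.054  0.084]
roll deg 0.08563998668547868 units 0.0009964664926838055
```

Call:
{"api": "play_rows", "payload": {
  "travel": [
    [0, 0.05, 0],
    [0, 0, 0.07],
    [0, 0, 0],
    [0, 0, 0]
  ],
  "roll": [0, 0, 0, 0]
}}

```text
clock: 14.97
ee_pos: [0.4756, -0.2941, 0.1477]
orientation: [179.9, 0.0, 70.8]
force: [0.4, -0.8, 0.7]
finger_gap: 0.061
grasp_force: 0.0
```

Call:
{"api": "play_rows", "payload": {
  "travel": [
    [0, 0, 0],
    [0, 0, 0],
    [0, 0, 0],
    [0, 0, 0],
    [0, 0, 0],
    [0, 0, 0],
    [0, 0, 0]
  ],
  "roll": [0, 0, 0, 0, 0, 0, 0],
  "fingers": 1
}}

```text
clock: 15.55
ee_pos: [0.4754, -0.2939, 0.1471]
orientation: [-180.0, -0.0, 70.8]
force: [-0.3, 0.3, 0.4]
finger_gap: 0.0221
grasp_force: 0.0
```

Call:
{"api": "play_rows", "payload": {
  "travel": [
    [0, 0, 0],
    [0, 0, 0]
  ],
  "roll": [0.02, 0]
}}

```text
clock: 15.72
ee_pos: [0.4754, -0.2939, 0.1471]
orientation: [180.0, 0.0, 69.2]
force: [0.5, -0.3, 0.6]
finger_gap: 0.0159
grasp_force: 29.9
```

Run:
```python
from h import *
plan([.4760,-.2938,.147],70.8)
```

```text
clock 15.7167 pos [ 0.4754 -0.2939  0.1471] ori [1.800e+02 1.000e-02 6.916e+01] F [ 0.53 -0.32  0.64] T [-0.079  0.024  0.308] gap 0.01593187170058659 q6 -22.3
units xyz [0.006 0.013 0.002]
roll deg -1.6408822763271331 units -0.019092532239685253
```

Call:
{"api": "play_rows", "payload": {
  "travel": [
    [0, 0, 0],
    [0, 0, 0]
  ],
  "roll": [0.016, 0]
}}

```text
clock: 15.88
ee_pos: [0.4754, -0.2938, 0.1471]
orientation: [-180.0, 0.0, 67.8]
force: [0.0, 0.1, -1.3]
finger_gap: 0.0158
grasp_force: 30.4
```

Run:
```python
from h import *
plan([.4760,-.2938,.147],70.8)
```

```text
clock 15.8833 pos [ 0.4754 -0.2938  0.1471] ori [-1.7999e+02  2.0000e-02  6.7800e+01] F [ 0.05  0.07 -1.25] T [-0.014 -0.06   0.592] gap 0.015816385196347923 q6 -20.9
units xyz [0.006 0.014 0.002]
roll deg -3.0033576018933275 units -0.0349456525118931
```

The torque rises at once to 0.59 N m, so the cap is hard on the ribs. I release and retreat.

Call:
{"api": "play_rows", "payload": {
  "travel": [
    [0, 0, 0],
    [0, 0, 0],
    [0, 0, 0],
    [0, 0, 0],
    [0, 0, 0],
    [0, 0, -0.3],
    [0, 0, -0.7],
    [0, 0, -0.9],
    [0, 0, -0.9],
    [-0.8, 0, -0.5],
    [-0.8, 0, 0],
    [-0.8, 0, 0],
    [0, 0, 0],
    [0, 0, 0]
  ],
  "roll": [0, 0, 0, 0, 0, 0, 0, 0, 0, 0, 0, 0, 0, 0],
  "fingers": 0.3
}}

```text
clock: 17.05
ee_pos: [0.4382, -0.3841, 0.279]
orientation: [180.0, -0.0, 67.6]
force: [-0.3, 0.8, 0.1]
finger_gap: 0.0611
grasp_force: 0.0
```

Run:
```python
from h import *
a=cv2.imread('pics/w6.png');w=snap('wrist','w7.png');sc=snap('scene','s7.png')
o=cv2.imread('pics/s6.png');print(np.abs(o[155:190,215:250].astype(int)-sc['img'][155:190,215:250]).mean())
plan([.476,-.2938,.147])
robot.hand_in()
```

```text
0.660952380952381
clock 17.15 pos [ 0.4388 -0.382   0.2787] ori [-1.7994e+02 -7.0000e-02  6.7710e+01] F [ 1.09 -0.09 -0.71] T [-0.062  0.09  -0.002] gap 0.060471020613665855 q6 -29.8
units xyz [2.389 0.029 3.294]
the job is handed in; nothing more can be done
```

The red cap is back on the coolant tank: eased 24° backwards until the thread dropped in, screwed about 62° clockwise to the ribs at about 0.65 N m, then released, and the job was handed in at 17 s.

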